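# Set out two repaired phone orders for collection

## Task

Set out two repaired orders on the blue mat where the two phone boxes stand: the red phone goes on the brown-lidded box with the black battery on top of it, and the white phone goes on the plain white box with the orange USB stick on top of it, each lying flat, centred on and lengthwise in line with what it lies on. Lay the red-and-white marker flat on the blue mat midway between the two boxes and parallel to them, for signing. Leave the boxes, the dropper bottle and the steel dish where they are.

Things in the scene. Friction and masses are not known exactly. Their poses are not given: they have to be found in the camera images.
- order_mat: Blue mat fixed on the desk, left or right of a green one of the same thickness; 170 (x) x 300 (y) x 2 mm. Origin: centre of its underside, z up. The two phone boxes stand on it, lengthwise along its x, one about 100 mm to +y of its centre and one to -y (which is which varies); the point midway between them is within 5 mm of its centre.
- brown_box: Slim closed phone box with brown lid and white lower part, 119 (x) x 67 (y) x 26 mm high, 0.35 kg, loose on the blue mat. Origin: centre of its underside; x along its length, z up. Not to be moved.
- white_box: Slim closed phone box, white all over, 119 (x) x 67 (y) x 26 mm high, 0.35 kg, loose on the blue mat. Origin: centre of its underside; x along its length, z up. Not to be moved.
- red_phone: Phone lying flat, red back up, 138 (x) x 68 (y) x 9 mm, about 0.18 kg. Origin: centre of its underside (its hard body spans 1 to 8 mm above that); x along its length, z up. Starts on the green mat, roughly pointing away from the robot; grasp across its 68 mm width. At least 20 mm is free on either side of each thing.
- white_phone: Phone lying flat, white back up, 140 (x) x 71 (y; 70 between its gripping sides) x 10 mm, about 0.18 kg. Origin: centre of its underside (its hard body spans 1 to 9 mm above that); x along its length, z up. Starts on the green mat, roughly pointing away from the robot; grasp across its 70 mm width.
- battery: Black flat phone battery with a short tail, 107 (x) with the tail x 38 (y) x 8 mm thick, 0.045 kg. Origin: centre of its underside, tail included; the firm pouch spans x = -54 to +36 mm, the thin tail points to +x; z up. Starts on the green mat among the small things; grasp across its 38 mm width.
- stick: Orange USB stick with metal plug, 54 (x) x 18 (y) x 8 mm, 10 g. Origin: centre of its underside; x along its length, plug at +x (orange body x = -27 to +13 mm, 18 mm wide), z up. Starts on the green mat among the small things; grasp across its width.
- pen_marker: Red-and-white marker pen lying flat, 16 (x) x 140 (y) x 18 mm, 16 g; it does not roll. Origin: centre of its underside; y along its length, z up. Starts on the green mat among the small things, roughly pointing away from or towards the robot; grasp across its 16 mm barrel.
- cleaner: White dropper bottle with blue tip, 39 mm in diameter, 114 mm tall, standing loose behind the mats. Bystander. Origin: centre of its underside.
- dish: Shallow round steel dish, 74 mm in diameter, 14 mm high, loose behind the mats. Bystander. Origin: centre of its underside.

How it is judged:
By the outcome, as a careful person would: the job done as asked, in the order asked, and still so for the second after the job is handed in, with the robot touching nothing.
It also fails if it takes over 115 s, if anything falls off the work surface, if the arm or the gripper's body presses on something with over 40 N, if the wrist force passes 120 N, or if a joint passes its speed limit or range.

## Robot

A 6-joint arm with a two-finger parallel gripper is mounted at the origin on a cart in front of the work surface, level with it; the furniture and walls round the work are solid. World frame = base frame: x ahead of the robot, y to its left, z up, the work surface at z = 0. Lengths are in mm, angles in rad, forces in N, time in s.
With the tool pointing down it reaches from about 275 to 825 mm from the base axis. Payload 5.2 kg.
Tool frame: the origin (TCP) lies at the very end of the fingers, on their centre line; the grasp point (between the pads) lies 19 mm behind it; z points along the fingers, y is the line along which they close (so a half turn about z gives the same grasp; the last joint's range is limited). The gripper opens to 93 mm and grips with 3 to 60 N. Pads are 15 mm wide; open, the fingers measure 128 mm over their backs; the gripper's body (75 mm by 188 mm) begins 65 mm behind the grasp point.
Start: joints at [-1.411, 0.259, 1.535, -0, 1.348, -0.203], TCP at [195.212, -514.196, 218.653] pointing down, gripper open.
Joint ranges: [-3.14, 3.14], [-0.91, 2.08], [0.19, 2.58], [-1.22, 4.36], [0.22, 2.71], [-3.12, 3.12]. Speed limits (rad/s): [2.57, 2.57, 3.14, 3.14, 3.14, 3.14].

## Interface

Orientations are given as [roll, pitch, yaw] about the fixed x, y, z axes, in that order (R = Rz(yaw) Ry(pitch) Rx(roll)).
In Python, from bench import robot gives the robot as it stands. The module is installed in compiled form; this text tells all that it offers. Calls block until the motion is done:
- robot.move_ptp(position, orientation): joint-space move of the TCP to a pose.
- robot.move_linear(position, ori=None, speed=150, f_stop=None): straight line of the TCP; ori=None keeps the orientation; speed is the mean speed in mm/s. With f_stop (N) it stops when the force on the tool has changed by that much, and returns True; else False.
- robot.move_j(angles): joint-space move.
- robot.move_gripper(opening): opening from 0.0 (shut) to 1.0 (fully open); the grip force is fixed at half the most; returns when the fingers have stopped.
- robot.sleep(seconds).
- robot.inverse_kinematics(position, orientation): joint angles nearest the present ones, or None.
- robot.get_image(name): name is "side" or "top" or "wrist"; returns a dict with "img" (400x640x3 uint8, blue, green, red), "fovy" (degrees; the focal length in pixels is half the picture's height over the tangent of half this angle, whatever the lens; pixels are square), "cx", "cy" (the principal point, pixels), "k1" (the pictures are not rectified: a ray, as slopes to the right and down, at radius r is drawn at 1 + k1 r^2 times it, then the intrinsics apply), "eye" and "orientation" of the camera in the world. Camera axes: x right, y down, z forward; pixel columns grow to the right and rows downward; lengths in mm; the calibration is good to about 2 mm. A picture is of the moment at which its call begins. There is no depth.
A pose or a line that the arm cannot do raises robot.MotionError and nothing moves.
- robot.hand_in(): hands the job in; it is judged then, once.
Readings, each from a call of its own:
- robot.current_t(): time.
- robot.current_qpos(): joint angles.
- robot.current_joint_vel(): joint speeds.
- robot.current_joint_efforts(): joint torques, N m.
- robot.current_tcp_pos(): TCP position.
- robot.current_eef_rot(): TCP orientation.
- robot.current_contact_force(): force on the tool from outside, world axes, zero at the start.
- robot.current_ft_torque(): the same for the moment, N m.
- robot.current_gripper_width(): opening from 0.0 (shut) to 1.0 (fully open).
- robot.current_finger_force(): force on a finger pad.
Only numpy, scipy, OpenCV 4.12 (cv2) and the standard library are available. Lean on these libraries where they do the work, as an engineer would, in place of code of your own. Each camera call takes 0.05 s, during which the arm holds its last target. There are 200 camera calls.

## Working session

There is one attempt and no reset: what is moved stays moved. The work goes in short steps, each a Python script; the robot and the scene stay as the last script left them, time stands still between calls to the robot, and variables do not carry over. Pictures are saved under pics/ and viewed, at most 16 in all, crops included, and the job is handed in when it is done.

```bash
mkdir -p pics; ls; python3 - <<'E'
from bench import robot
import cv2,json
for n in("top","side"):
    d=robot.get_image(n); cv2.imwrite(f"pics/{n}0.png",d["img"]); print(n,{k:v for k,v in d.items() if k!="img"})
print(robot.current_t(),robot.current_eef_rot())
E
```

```text
pics
top {'fovy': 46.99193193830376, 'cx': 319.90724291016676, 'cy': 199.27854291635734, 'k1': 0.04302629996632884, 'eye': array([ 476.59301179,   50.47341949, 1278.45670845]), 'orientation': array([-3.08655207,  0.00529367, -1.57717888])}
side {'fovy': 56.25915726337298, 'cx': 315.57151864270844, 'cy': 202.11775270108538, 'k1': -0.06336301535094999, 'eye': array([ 477.17903939, -608.86704411,  648.36821962]), 'orientation': array([-2.2933296 ,  0.01468059, -0.15460199])}
0.1 [-3.14001800e+00 -3.14226621e-04  3.62809012e-01]
```

View pics/top0.png

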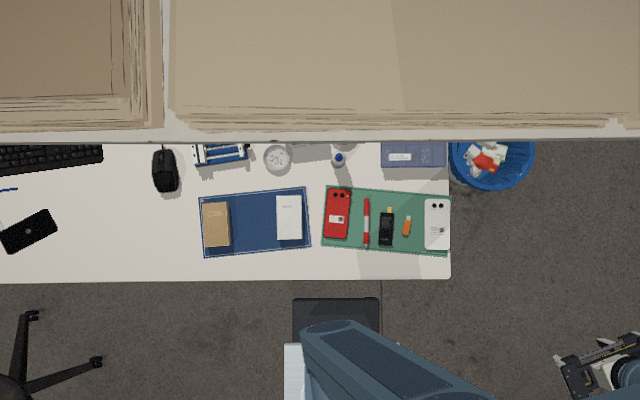

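View pics/side0.png

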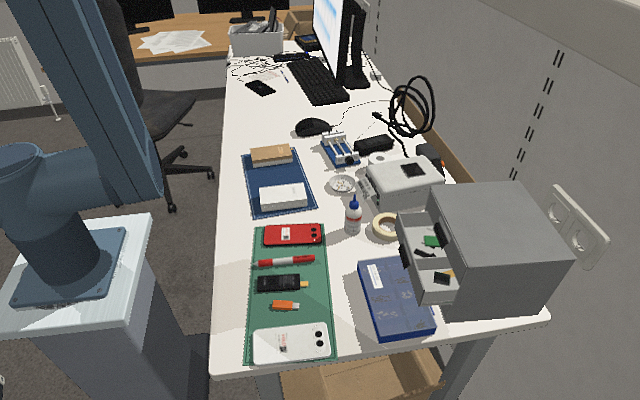

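Top view: the blue mat is centred near (255,222). The brown box is at (216,224) and the white box at (289,217). On green are the red phone (337,213), marker (366,222), battery (386,227), stick (407,226) and white phone (437,223). The bottle (338,158) and dish (277,158) are behind. The side view agrees, and both phones' lenses point away from the robot.

```bash
cat > h.py <<'E'
from bench import robot
import cv2,numpy as np
from scipy.spatial.transform import Rotation as Ro
pi=np.pi
def K(d):
    f=200/np.tan(np.radians(d["fovy"])/2); return np.array([[f,0,d["cx"]],[0,f,d["cy"]],[0,0,1]]),np.array([d["k1"],0,0,0.])
def cast(d,px,z):
    """pixels -> world points on the plane z"""
    k,c=K(d); n=cv2.undistortPoints(np.array(px,float).reshape(-1,1,2),k,c).reshape(-1,2)
    r=Ro.from_euler("xyz",d["orientation"]).apply(np.c_[n,np.ones(len(n))])
    return d["eye"]+r*((z-d["eye"][2])/r[:,2:])
def shot(n,name):
    d=robot.get_image(n); cv2.imwrite(f"pics/{name}.png",d["img"]); np.save(f"pics/{name}.npy",d,allow_pickle=True); return d
def load(name): return np.load(f"pics/{name}.npy",allow_pickle=True).item()
E
python3 - <<'E'
from h import *
d=robot.get_image("top")
P=[(255,222),(386,221),(216,224),(289,217),(337,213),(366,222),(386,227),(407,226),(437,223),(338,158),(277,158)]
p=cast(d,P,8); print(p.round())
for n,c in (("g",p[1]),("b",p[0])):
    for yaw in(0,pi): print(n,yaw,robot.inverse_kinematics([c[0]-40,c[1],400],[pi,0,yaw]))
robot.move_ptp([p[1][0]-40,p[1][1],400],[pi,0,0])
e=shot("wrist","wg"); print({k:v for k,v in e.items() if k!="img"},robot.current_tcp_pos(),robot.current_t())
robot.move_ptp([p[0][0]-40,p[0][1],400],[pi,0,0])
e=shot("wrist","wb"); print(e["eye"],e["orientation"],robot.current_t(),robot.current_qpos())
E
```

```text
[[ 485.  236.    8.]
 [ 486. -125.    8.]
 [ 480.  343.    8.]
 [ 498.  142.    8.]
 [ 508.   10.    8.]
 [ 483.  -70.    8.]
 [ 469. -125.    8.]
 [ 471. -182.    8.]
 [ 479. -264.    8.]
 [ 661.    6.    8.]
 [ 662.  175.    8.]]
g 0 [-5.15094238e-01  3.59884198e-02  1.36857453e+00 -4.44089210e-16
  1.73702970e+00  1.05570209e+00]
g 3.141592653589793 [-0.51509424  0.03598842  1.36857453  0.          1.7370297  -2.08589056]
b 0 [ 2.66079386e-01  1.15549086e-01  1.28153023e+00 -4.44089210e-16
  1.74451333e+00  1.83687571e+00]
b 3.141592653589793 [ 0.26607939  0.11554909  1.28153023  0.          1.74451333 -1.30471694]
{'fovy': 64.48139104039278, 'cx': 321.97016919601475, 'cy': 199.73209952383402, 'k1': -0.05630163351398521, 'eye': array([ 512.02787424, -126.72234368,  564.38883016]), 'orientation': array([ 2.89530727e+00,  1.45495865e-04, -1.57127201e+00])} [ 445.3562062  -125.58428528  399.43180238] 2.0083
[512.03171297 234.06900631 564.8541997 ] [ 2.89618729e+00 -6.07039325e-04 -1.57169398e+00] 3.4083 [ 2.63970571e-01  1.15582770e-01  1.28167863e+00 -4.61999637e-04
  1.74444068e+00  1.83638737e+00]
```

View pics/wg.png

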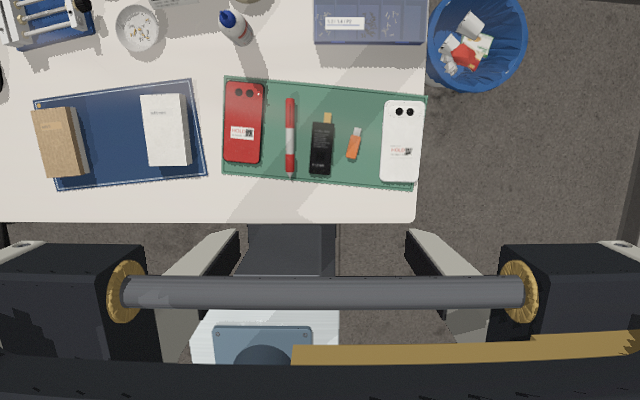

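View pics/wb.png

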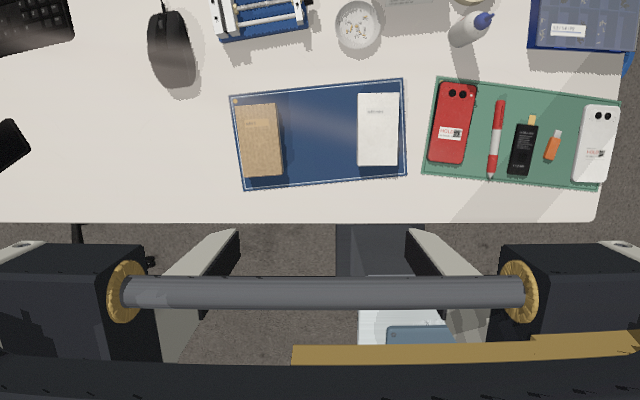

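The wrist camera sees both mats, with up as +x and the objects in rows 80–190. The fingers fill the rows below 225. Next I'll take lower views centred over each thing to measure more precisely.

```bash
cat >> h.py <<'E'
def mask(d,kind):
    h=cv2.cvtColor(d["img"],cv2.COLOR_BGR2HSV).astype(int); H,S,V=h[...,0],h[...,1],h[...,2]
    m={"red":((H<6)|(H>172))&(S>150)&(V>70),"orange":(H>6)&(H<17)&(S>150)&(V>110),
       "white":(S<40)&(V>150),"black":(V<60)&(S<120),"brown":(H>8)&(H<24)&(S>50)&(S<170)&(V>90),
       "mat":(H>38)&(H<130)&(S>90)}[kind].astype(np.uint8)*255
    m[222:]=0
    return m
def rect(d,kind,at,z,close=9,pm=None):
    """blob of a colour nearest to world point `at`: centre, (length,width), angle of the long side from +x"""
    m=mask(d,kind) if pm is None else pm
    m=cv2.morphologyEx(cv2.morphologyEx(m,cv2.MORPH_OPEN,np.ones((2,2))),cv2.MORPH_CLOSE,np.ones((close,close)))
    cs=[c for c in cv2.findContours(m,cv2.RETR_EXTERNAL,cv2.CHAIN_APPROX_NONE)[0] if cv2.contourArea(c)>60]
    best=None
    for c in cs:
        p=cast(d,c.reshape(-1,2),z)[:,:2].astype(np.float32)
        r=cv2.minAreaRect(p); e=np.hypot(*(np.array(r[0])-at[:2]))
        if best is None or e<best[0]:
            b=cv2.boxPoints(r); u,v=b[1]-b[0],b[2]-b[1]
            if np.hypot(*u)<np.hypot(*v): u,v=v,u
            a=np.arctan2(u[1],u[0]); a=(a+pi/2)%pi-pi/2
            best=(e,np.array(r[0]).round(1),round(float(np.hypot(*u)),1),round(float(np.hypot(*v)),1),round(float(a),4))
    return best[1:]
E
python3 - <<'E'
from h import *
for n,x,y in (("brown",480,334),("whiteb",492,142),("redp",508,10),("small",475,-125),("whitep",479,-262)):
    robot.move_ptp([x-67,y,200],[pi,0,0]); d=shot("wrist",n); print(n,d["eye"].round(1),robot.current_t())
d=load("brown"); print("brown",rect(d,"brown",(480,334),28))
d=load("whiteb"); print("whitebox",rect(d,"white",(492,142),28))
d=load("redp"); print("red",rect(d,"red",(508,10),8,25))
d=load("whitep"); print("white",rect(d,"white",(479,-262),9,25))
d=load("small"); print("marker",rect(d,"red",(483,-70),10,41)); print("batt",rect(d,"black",(469,-125),8)); print("stick",rect(d,"orange",(471,-182),8))
cv2.imwrite("pics/mont.png",cv2.resize(np.vstack([np.hstack([load(a)["img"][:225],load(b)["img"][:225]]) for a,b in (("brown","whiteb"),("redp","whitep"),("small","small"))]),(800,422)))
E
```

```text
brown [480.5 332.5 366.4] 4.3583
whiteb [492.  140.9 365.9] 5.2
redp [507.8   9.4 364.8] 5.8417
small [ 474.7 -125.3  365. ] 6.5083
whitep [ 478.9 -262.3  364.5] 7.1667
brown (array([482.7, 341.2]), 128.3, 71.0, 0.0886)
whitebox (array([500.8, 145. ]), 765.5, 240.4, 1.57)
red (array([499.6,   9.7]), 120.0, 63.8, -0.1053)
white (array([ 575.8, -397.4]), 63.5, 51.8, -1.5397)
marker (array([510.3, -72.1]), 21.6, 14.0, -0.0275)
batt (array([ 491.1, -128.4]), 37.3, 33.0, 1.4765)
stick (array([ 476.1, -183.7]), 18.3, 17.4, -0.2216)
```

View pics/mont.png

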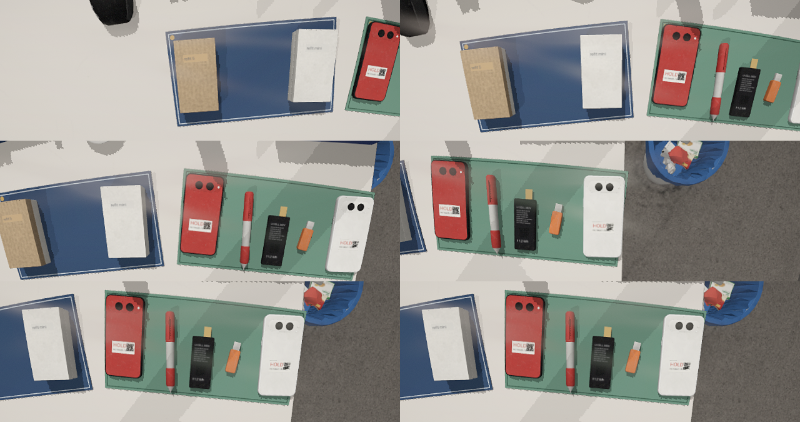

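View pics/small.png

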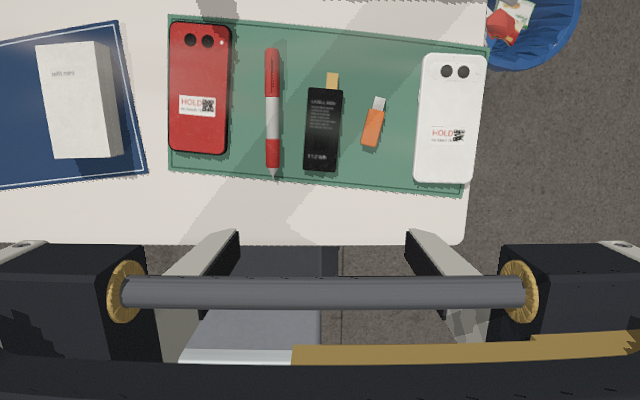

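The montage and close view show all items standing clear of each other on uniform mats. In the small-things picture the marker runs (271,50)–(274,175), the battery sits at (323,130) with its tail up at (332,80), and the stick is at (374,122) with its plug up. I'll segment each item as "not mat colour" within the mats.

```bash
cat >> h.py <<'E'
def notmat(d,blue):
    h=cv2.cvtColor(d["img"],cv2.COLOR_BGR2HSV).astype(int); H,S,V=h[...,0],h[...,1],h[...,2]
    m=((H>98)&(H<128)&(S>95)&(V>30)) if blue else ((H>50)&(H<98)&(S>50)&(V>35))
    o=np.where(m,0,255).astype(np.uint8); o[222:]=0; return o
E
python3 - <<'E'
from h import *
C={"brown":("brown",(482,341),28,1),"whiteb":("whiteb",(495,143),28,1),"red_phone":("redp",(502,10),7,0),"white_phone":("whitep",(479,-264),7,0),
"marker":("small",(485,-72),11,0),"battery":("small",(469,-125),8,0),"stick":("small",(476,-182),8,0)}
for k,(f,at,z,b) in C.items():
    d=load(f); print(k,rect(d,None,at,z,1,notmat(d,b)))
t=[]
for f,b in (("brown",1),("whiteb",1),("redp",0),("whitep",0),("small",0),("small",1)): t.append(notmat(load(f),b)[:225])
cv2.imwrite("pics/m2.png",cv2.resize(np.vstack([np.hstack(t[i:i+2]) for i in(0,2,4)]),(800,422)))
E
```

```text
brown (array([490. , 336.5]), 766.5, 241.8, 1.5707)
whiteb (array([501.3, 145. ]), 765.5, 241.4, 1.57)
red_phone (array([516.7,  13.8]), 811.1, 255.6, -1.5703)
white_phone (array([ 487.8, -257.4]), 810.5, 255.5, -1.5695)
marker (array([ 483.8, -120.9]), 802.2, 252.9, -1.5701)
battery (array([ 483.8, -120.9]), 809.0, 255.0, -1.5701)
stick (array([ 483.8, -120.9]), 809.0, 255.0, -1.5701)
```

View pics/m2.png

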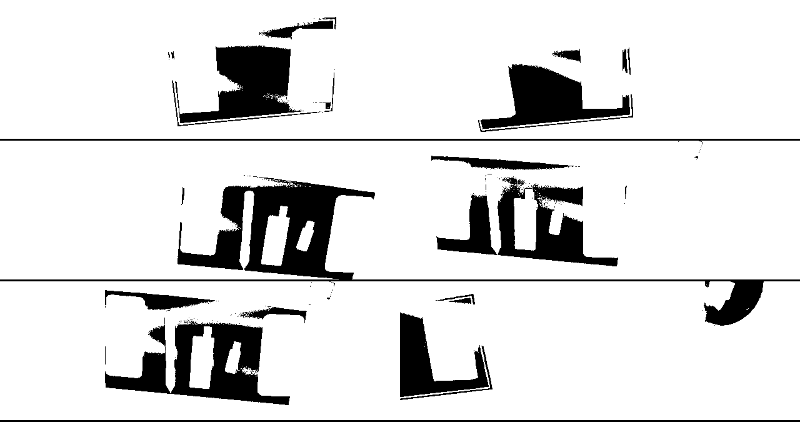

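```bash
cat >> h.py <<'E'
def notmat(d,blue):
    im=cv2.GaussianBlur(d["img"],(3,3),0).astype(int); B,G,R=im[...,0],im[...,1],im[...,2]
    m=(B-R>14) if blue else (G-R>10)
    o=np.where(m,0,255).astype(np.uint8); o[222:]=0
    return cv2.morphologyEx(o,cv2.MORPH_OPEN,np.ones((3,3)))
def obj(d,at,z,blue):
    """the non-mat blob nearest to `at` (desk excluded by size): centre, length, width, angle"""
    n,l,s,c=cv2.connectedComponentsWithStats(notmat(d,blue)); out=[]
    for i in range(1,n):
        if 80<s[i,4]<14000 and s[i,0]>0:
            m=(l==i).astype(np.uint8)*255; w=cast(d,[c[i]],z)[0]; out.append((np.hypot(*(w[:2]-at)),m))
    m=min(out,key=lambda t:t[0])[1]; return rect(d,None,at,z,1,m),m
E
cat > meas.py <<'E'
from h import *
C={"brown":("brown",(482,341),28,1),"whiteb":("whiteb",(495,143),28,1),"red_phone":("redp",(502,10),7,0),"white_phone":("whitep",(479,-264),7,0),
"marker":("small",(485,-72),11,0),"battery":("small",(469,-125),8,0),"stick":("small",(476,-182),8,0)}
t=[]
for k,(f,at,z,b) in C.items():
    d=load(f); r,m=obj(d,at,z,b); print(k,r)
    v=d["img"].copy(); cv2.drawContours(v,cv2.findContours(m,0,2)[0],-1,(0,0,255) if b else (255,0,255),1); t.append(v[:225])
cv2.imwrite("pics/m3.png",cv2.resize(np.vstack([np.hstack(t[i:i+2]) for i in(0,2,4)]),(800,422),interpolation=cv2.INTER_AREA))
E
python3 meas.py
```

```text
Traceback (most recent call last):
  File "meas.py", line 6, in <module>
    d=load(f); r,m=obj(d,at,z,b); print(k,r)
                   ~~~^^^^^^^^^^
  File "h.py", line 52, in obj
    m=min(out,key=lambda t:t[0])[1]; return rect(d,None,at,z,1,m),m
      ~~~^^^^^^^^^^^^^^^^^^^^^^^
ValueError: min() iterable argument is empty
```

```bash
python3 - <<'E'
from h import *
for f,b in (("brown",1),("whiteb",1),("redp",0),("whitep",0),("small",0)):
    n,l,s,c=cv2.connectedComponentsWithStats(notmat(load(f),b)); print(f,s[s[:,4]>60].tolist())
t=[notmat(load(f),b)[:225] for f,b in (("brown",1),("whiteb",1),("redp",0),("whitep",0),("small",0),("small",1))]
cv2.imwrite("pics/m4.png",cv2.resize(np.vstack([np.hstack(t[i:i+2]) for i in(0,2,4)]),(800,422)))
im=load("brown")["img"]; print(im[90,[270,350,380,420,460]].tolist(), im[30:180:20,284].tolist())
E
```

```text
brown [[0, 27, 640, 373, 139475], [0, 0, 640, 222, 116525]]
whiteb [[0, 34, 640, 366, 153527], [0, 0, 640, 222, 96861], [525, 92, 53, 102, 3292], [620, 98, 20, 104, 1222], [580, 116, 33, 54, 1014]]
redp [[0, 0, 640, 400, 157344], [0, 0, 640, 222, 84842], [383, 80, 24, 124, 1757], [0, 87, 82, 135, 8406], [418, 105, 45, 95, 2837], [474, 129, 28, 48, 814]]
whitep [[0, 0, 640, 400, 146728], [0, 0, 640, 222, 100044], [417, 0, 65, 53, 2191], [137, 54, 26, 126, 1933], [0, 64, 20, 99, 1273], [183, 77, 35, 98, 2988], [238, 101, 23, 50, 834]]
small [[0, 0, 640, 400, 154544], [0, 0, 640, 222, 95769], [264, 47, 17, 129, 1857], [303, 72, 40, 100, 2977], [360, 97, 25, 51, 832]]
[[114, 85, 68], [98, 71, 53], [112, 83, 61], [111, 82, 61], [111, 80, 60]] [[202, 209, 215], [135, 123, 120], [145, 172, 192], [128, 159, 181], [137, 163, 183], [135, 168, 190], [110, 83, 63], [181, 174, 168]]
```

View pics/m4.png

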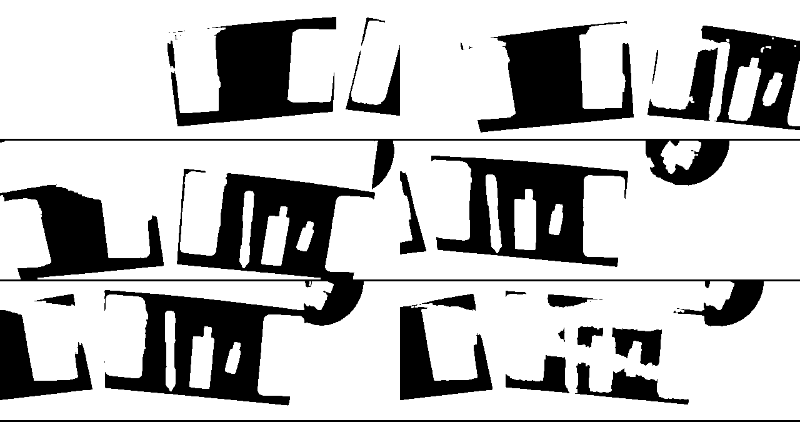

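The masks are clean now, apart from leaks at the mats' light borders. I'll restrict each one to the eroded hull of its mat.

```bash
cat >> h.py <<'E'
def obj(d,at,z,blue,size):
    """non-mat blob inside the mat's outline, nearest to `at`: centre, length, width, angle"""
    im=cv2.GaussianBlur(d["img"],(3,3),0).astype(int); B,G,R=im[...,0],im[...,1],im[...,2]
    m=((B-R>20)&(B-G>12)) if blue else ((G-R>10)&(G-B>-5))
    m=m.astype(np.uint8)*255; m[222:]=0
    m=cv2.morphologyEx(m,cv2.MORPH_OPEN,np.ones((2,2)))
    # the mat's piece(s): mat pixels whose ground point is within 185 mm of the mat's rough centre
    ys,xs=np.nonzero(m); w=cast(d,np.c_[xs,ys],2); c=(485,236) if blue else (484,-126)
    k=(abs(w[:,0]-c[0])<105)&(abs(w[:,1]-c[1])<170)
    roi=np.zeros_like(m); cv2.fillConvexPoly(roi,cv2.convexHull(np.c_[xs,ys][k].astype(np.int32)),255)
    roi[:,0]=roi[:,-1]=0; roi=cv2.erode(roi,np.ones((7,7)))
    o=cv2.morphologyEx(roi&~m,cv2.MORPH_OPEN,np.ones((size,size)))
    n,l,s,c=cv2.connectedComponentsWithStats(o); g=[i for i in range(1,n) if s[i,4]>80]
    i=min(g,key=lambda i:np.hypot(*(cast(d,[c[i]],z)[0][:2]-at)))
    o=(l==i).astype(np.uint8)*255; return rect(d,None,at,z,1,o),o
E
sed -i 's/r,m=obj(d,at,z,b)/r,m=obj(d,at,z,b,9 if z in(28,7) else 3)/' meas.py; python3 meas.py
```

```text
brown (array([482.5, 338. ]), 135.9, 83.7, -0.0691)
whiteb (array([501.3, 138.3]), 138.3, 85.0, 0.1525)
red_phone (array([507.4,   6.1]), 141.6, 69.9, -0.0961)
white_phone (array([ 473.6, -262.3]), 140.7, 60.6, -0.0166)
marker (array([480.4, -73. ]), 135.5, 17.2, -0.0267)
battery (array([ 470.5, -128.1]), 107.1, 37.3, -0.0843)
stick (array([ 471.1, -184. ]), 54.3, 20.5, -0.2379)
```

View pics/m3.png

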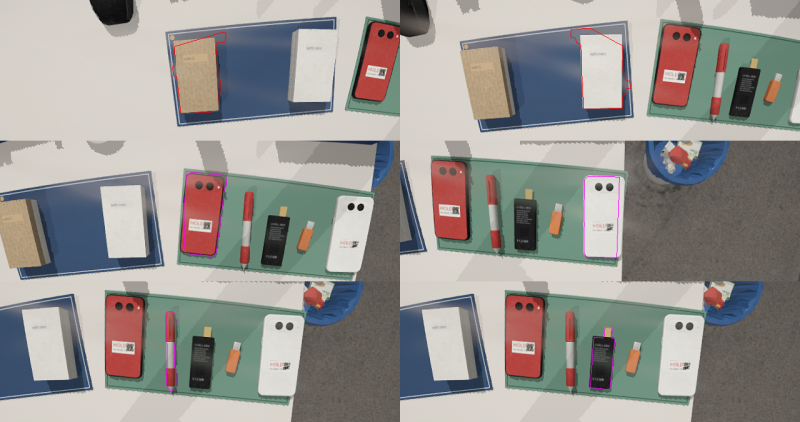

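```bash
cat >> h.py <<'E'
def big(d,kind,at,z,er=5):
    im=d["img"].astype(int); B,G,R=im[...,0],im[...,1],im[...,2]
    m={"brown":(R-B>25)&(R>90),"red":(R-B>50)&(R-G>50),"white":(im.min(2)>125)&(im.max(2)-im.min(2)<24)}[kind].astype(np.uint8)*255
    mm=(((B-R>20)&(B-G>12)) if at[1]>75 else ((G-R>10)&(G-B>-5))).astype(np.uint8)*255; mm[222:]=0
    mm=cv2.morphologyEx(mm,cv2.MORPH_OPEN,np.ones((2,2)))
    ys,xs=np.nonzero(mm); w=cast(d,np.c_[xs,ys],2); c=(485,236) if at[1]>75 else (484,-126)
    k=(abs(w[:,0]-c[0])<105)&(abs(w[:,1]-c[1])<170)
    roi=np.zeros_like(m); cv2.fillConvexPoly(roi,cv2.convexHull(np.c_[xs,ys][k].astype(np.int32)),255)
    o=m&cv2.erode(roi,np.ones((er,er)),borderValue=0)
    o=cv2.morphologyEx(cv2.morphologyEx(o,cv2.MORPH_CLOSE,np.ones((3,3))),cv2.MORPH_OPEN,np.ones((9,9)))
    cs=cv2.findContours(o,0,1)[0]; c=max(cs,key=lambda c:-np.hypot(*(cast(d,[c.reshape(-1,2).mean(0)],z)[0][:2]-at)) if cv2.contourArea(c)>2000 else -1e9)
    f=np.zeros_like(o); cv2.drawContours(f,[c],-1,255,-1); return rect(d,None,at,z,1,f),f
E
cat > meas2.py <<'E'
from h import *
t=[]
for f,k,at,z,e in (("brown","brown",(482,341),28,7),("whiteb","white",(495,143),28,9),("redp","red",(502,10),7,3),("whitep","white",(479,-264),7,3)):
    d=load(f); r,m=big(d,k,at,z,e); print(f,r)
    v=d["img"].copy(); cv2.drawContours(v,cv2.findContours(m,0,2)[0],-1,(255,0,255),1)
    v=cv2.resize(v[:225],None,fx=2,fy=2); y,x=np.nonzero(m); c=int(min(max(2*x.mean(),200),1080)); t.append(v[100:450,c-200:c+200] if 0 else v[50:350,c-200:c+200])
cv2.imwrite("pics/m5.png",np.vstack([np.hstack(t[:2]),np.hstack(t[2:])]))
E
python3 meas2.py
```

```text
brown (array([478.3, 339.5]), 118.7, 67.3, 0.0704)
whiteb (array([500.9, 140. ]), 128.6, 67.8, 0.0154)
redp (array([506.9,   9.1]), 134.7, 64.0, -0.1068)
whitep (array([ 480.4, -250.8]), 152.0, 88.3, -0.0152)
```

View pics/m5.png

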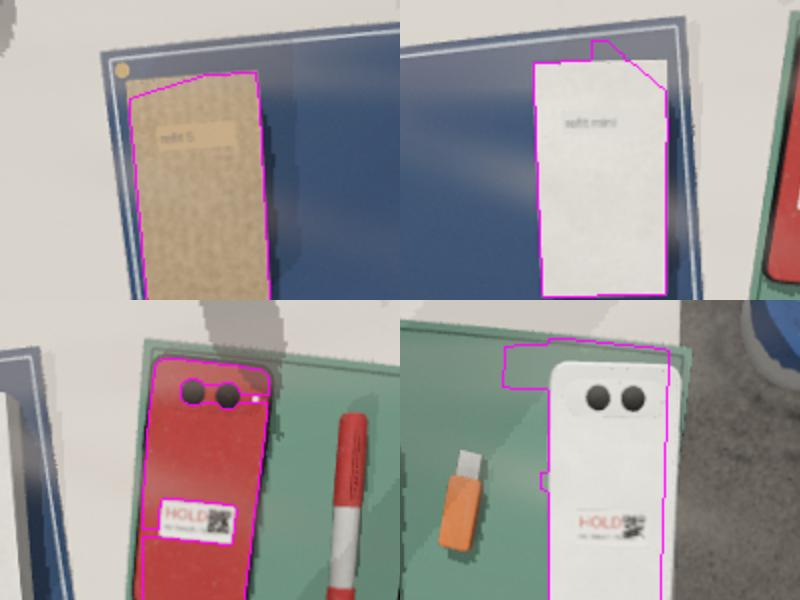

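```bash
cat >> h.py <<'E'
def big(d,kind,at,z,thr=150,op=3):
    """colour blob that holds the world point `at`"""
    im=d["img"].astype(int); B,G,R=im[...,0],im[...,1],im[...,2]
    m={"brown":(R-B>25)&(R>90),"red":(R-B>50)&(R-G>50),"white":(im.min(2)>thr)&(im.max(2)-im.min(2)<24)}[kind].astype(np.uint8)*255
    m[222:]=0; m=cv2.morphologyEx(m,cv2.MORPH_OPEN,np.ones((op,op)))
    n,l,s,c=cv2.connectedComponentsWithStats(m); g=[i for i in range(1,n) if 1500<s[i,4]<14000]
    i=min(g,key=lambda i:np.hypot(*(cast(d,[c[i]],z)[0][:2]-at)))
    f=(l==i).astype(np.uint8)*255; return rect(d,None,at,z,1,f),f
E
sed -i 's/big(d,k,at,z,e)/big(d,k,at,z)/' meas2.py; python3 meas2.py
python3 - <<'E'
from h import *
for f,at,z in (("whiteb",(495,143),28),("whitep",(479,-264),7)):
  for t in(140,160,170,180):
    for op in (3,7,11): print(f,t,op,big(load(f),"white",at,z,t,op)[0])
E
```

```text
brown (array([478.4, 339.5]), 118.8, 67.3, 0.0704)
whiteb (array([496.5, 140.3]), 118.9, 66.9, 0.0208)
redp (array([506.9,   9.1]), 134.8, 64.0, -0.1064)
whitep (array([ 579.6, -168.3]), 266.3, 43.0, 1.535)
whiteb 140 3 (array([496.4, 140.3]), 119.1, 66.9, 0.0208)
whiteb 140 7 (array([496.5, 140.3]), 119.0, 66.9, 0.0199)
whiteb 140 11 (array([496.5, 140.3]), 119.0, 66.9, 0.0199)
whiteb 160 3 (array([496.7, 140.2]), 118.5, 66.7, 0.0201)
whiteb 160 7 (array([496.7, 140.2]), 118.5, 66.7, 0.0201)
whiteb 160 11 (array([496.7, 140.2]), 118.5, 66.7, 0.0201)
whiteb 170 3 (array([496.6, 140.2]), 118.3, 66.7, 0.0208)
whiteb 170 7 (array([496.6, 140.2]), 118.3, 66.7, 0.0208)
whiteb 170 11 (array([496.6, 140.2]), 118.3, 66.7, 0.0208)
whiteb 180 3 (array([496.6, 140.2]), 118.1, 66.6, 0.0208)
whiteb 180 7 (array([496.6, 140.2]), 118.1, 66.6, 0.0208)
whiteb 180 11 (array([496.6, 140.2]), 118.1, 66.6, 0.0208)Traceback (most recent call last):
  File "<stdin>", line 4, in <module>
  File "h.py", line 86, in big
    i=min(g,key=lambda i:np.hypot(*(cast(d,[c[i]],z)[0][:2]-at)))
ValueError: min() iterable argument is empty
```

View pics/m5.png

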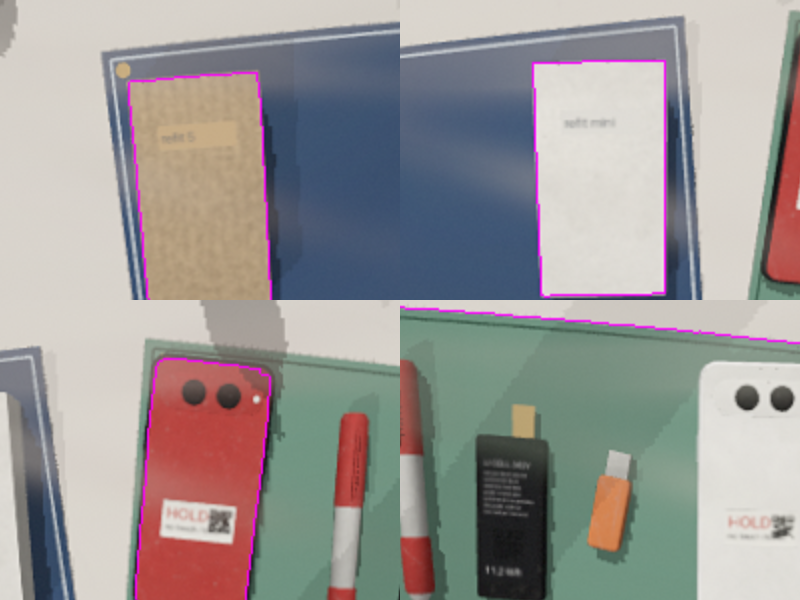

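Boxes fit at 119×67: brown at (478.4, 339.5, 0.070) and white at (496.5, 140.3, 0.020), 200 mm apart as expected. The red phone is at (506.9, 9.1, −0.106). I'll place it first, then measure it where it lies to check the camera-to-tool bias.

```bash
cat >> h.py <<'E'
def pick(x,y,a,z,op,up=110):
    robot.move_gripper(op/93); robot.move_ptp([x,y,up],[pi,0,a])
    s=robot.move_linear([x,y,z],speed=120,f_stop=12); f0=robot.current_tcp_pos()
    robot.move_gripper(0); w=robot.current_gripper_width()*93
    print("pick stop",s,"z",f0[2].round(2),"width",round(w,1),"t",robot.current_t()); robot.move_linear([x,y,up],speed=200); return w
def place(x,y,a,z,op,up=110):
    robot.move_ptp([x,y,up],[pi,0,a]); robot.move_linear([x,y,z+15],speed=150)
    s=robot.move_linear([x,y,z],speed=30,f_stop=4)
    print("place stop",s,robot.current_tcp_pos().round(2),"w",round(robot.current_gripper_width()*93,1)); robot.move_gripper(op/93)
    robot.move_linear([x,y,up],speed=200); print("t",robot.current_t())
E
python3 - <<'E'
from h import *
w=pick(506.9,9.1,-.106,4,81)
if abs(w-68)<4:
    place(478.4,339.5,.0704,30,82)
    robot.move_ptp([478.4-67,339.5,200],[pi,0,0]); d=shot("wrist","redb"); print(d["eye"],big(d,"red",(478,339),35,op=1)[0])
E
```

```text
pick stop False z 4.61 width 66.5 t 10.2167
place stop True [478.34 339.56  30.75] w 66.7
t 14.2833
[477.58695135 338.31433156 363.81783962] (array([477.8, 337.4]), 134.3, 63.5, 0.072)
```

```bash
python3 - <<'E'
from h import *
d=load("redb"); r,m=big(d,"red",(478,339),35,op=1); y,x=np.nonzero(m); print(x.min(),x.max(),y.min(),y.max())
v=d["img"].copy(); cv2.drawContours(v,cv2.findContours(m,0,2)[0],-1,(255,255,0),1)
a,b=load("brown")["img"][40:190,250:390],v[40:190,250:390]
cv2.imwrite("pics/rb.png",cv2.resize(np.hstack([b,d["img"][40:190,250:390]]),None,fx=2.8,fy=2.8,interpolation=cv2.INTER_NEAREST))
E
```

```text
286 355 47 185
```

View pics/rb.png

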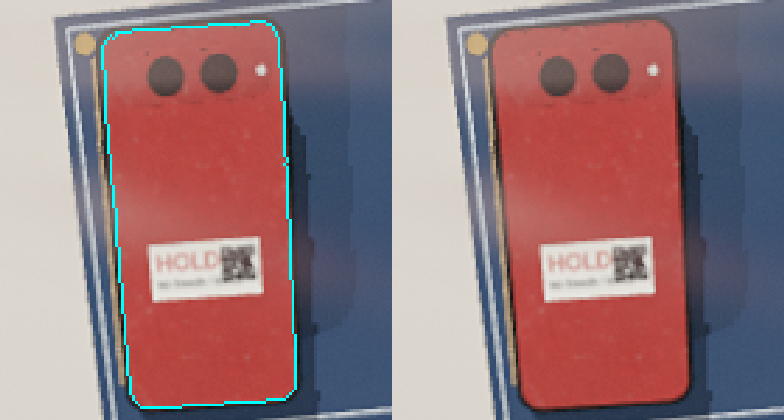

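The picture shows a 2 mm strip of box at the left (+y) edge, columns 95–125, which matches the measured bias: tool = camera + (0.6, 2.1). I'll re-place the phone, then do the white phone.

```bash
python3 - <<'E'
from h import *
w=pick(478.4,339.5,.0704,31,82)
place(479,341.6,.0704,30.5,82)
robot.move_ptp([479-67,341.6,200],[pi,0,0]); d=shot("wrist","redc"); print(d["eye"],big(d,"red",(478,339),35,op=1)[0])
robot.move_ptp([479-67,-258,200],[pi,0,0]); d=shot("wrist","wp2")
im=d["img"].astype(int); print(im[60:200:20,[330,350,365,380,390,400]].tolist()[3], d["eye"])
a=d["img"][20:220,230:430]
cv2.imwrite("pics/wp.png",cv2.resize(np.hstack([load("redc")["img"][20:220,230:430],a]),None,fx=2,fy=2,interpolation=cv2.INTER_NEAREST))
for t in (3,5,7,9,12):
    B,R=im[...,0],im[...,2]; m=((im.min(2)>120)&(R-B<t)).astype(np.uint8)*255; m[222:]=0; m=cv2.morphologyEx(m,cv2.MORPH_OPEN,np.ones((5,5)))
    n,l,s,c=cv2.connectedComponentsWithStats(m)
    for i in range(1,n):
        if 3000<s[i,4]<14000: print(t,s[i],rect(d,None,(479,-264),9,1,(l==i).astype(np.uint8)*255))
E
```

```text
pick stop False z 32.19 width 66.7 t 16.825
place stop True [479.05 341.64  31.35] w 66.0
t 19.75
[478.18703719 340.41625592 363.82203067] (array([477.9, 339.5]), 134.3, 63.4, 0.0704)
[[216, 222, 224], [217, 222, 225], [99, 106, 112], [90, 96, 101], [98, 106, 111], [95, 101, 107]] [ 478.86514717 -258.51180431  364.93467794]
9 [ 263   44  100  143 8804] (array([ 480.5, -249.7]), 151.5, 104.6, 0.0017)
12 [  263    42   100   145 10032] (array([ 481.5, -249.8]), 153.5, 104.7, 0.0015)
```

View pics/wp.png

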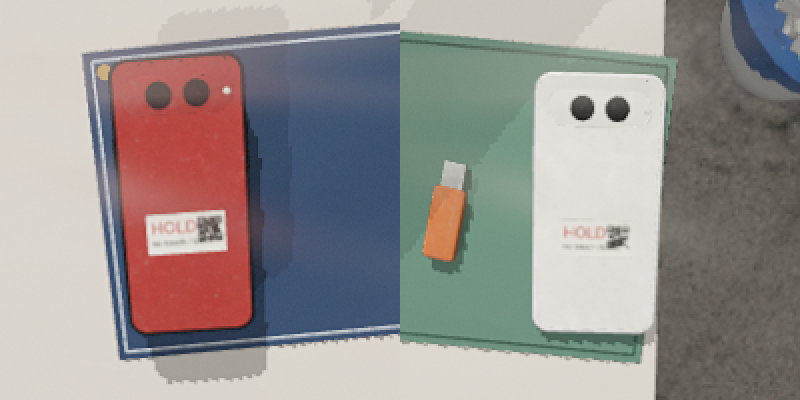

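Red now covers the box evenly (camera 339.5 against box 339.5). The white phone lies at about columns 296–362, rows 56–186, with a thin green strip at its right. A brighter white threshold should isolate it.

```bash
python3 - <<'E'
from h import *
d=load("wp2"); im=d["img"].astype(int); y=[80,120,160,180]
for r in y: print(r,[im[r,c].tolist() for c in (294,297,300,354,357,360,363,366,368)])
for t in (130,150,170,185,195):
    m=((im.min(2)>t)&(abs(im[...,1]-im[...,2])<9)).astype(np.uint8)*255; m[:50]=0; m[194:]=0; m[:,:285]=0; m[:,375:]=0
    m=cv2.morphologyEx(m,cv2.MORPH_OPEN,np.ones((7,7)))
    n,l,s,c=cv2.connectedComponentsWithStats(m); i=1+s[1:,4].argmax(); print(t,s[i],rect(d,None,(479,-264),9,1,(l==i).astype(np.uint8)*255))
E
```

```text
80 [[133, 151, 118], [194, 200, 195], [218, 223, 225], [200, 206, 207], [216, 221, 224], [209, 213, 215], [120, 137, 104], [97, 103, 111], [86, 94, 99]]
120 [[142, 159, 134], [216, 219, 221], [214, 220, 222], [218, 223, 225], [217, 223, 225], [139, 144, 144], [104, 110, 115], [100, 107, 113], [95, 101, 108]]
160 [[130, 149, 112], [222, 225, 227], [217, 223, 225], [218, 222, 225], [202, 205, 205], [90, 96, 100], [90, 96, 102], [91, 98, 102], [90, 96, 102]]
180 [[128, 147, 111], [207, 210, 211], [211, 217, 219], [217, 222, 224], [159, 166, 171], [97, 104, 108], [96, 102, 109], [91, 97, 103], [92, 99, 103]]
130 [ 296   56   67  138 7855] (array([ 470.7, -266.1]), 147.7, 71.3, -0.007)
150 [ 296   56   67  131 7744] (array([ 474.8, -266.1]), 139.6, 70.1, -0.0196)
170 [ 296   56   67  130 7625] (array([ 475. , -265.9]), 139.1, 69.8, -0.0235)
185 [ 296   56   66  130 7420] (array([ 475.1, -265.8]), 138.7, 69.3, -0.0224)
195 [ 296   56   66  130 7324] (array([ 475. , -265.8]), 138.6, 68.9, -0.0238)
```

```bash
python3 - <<'E'
from h import *
w=pick(475.5,-263.8,-.022,4,84)
if abs(w-70)<4:
    place(497.1,142.4,.0203,30,84)
    robot.move_ptp([497.1-67,142.4,200],[pi,0,0]); d=shot("wrist","wonb")
    for t in (150,170): print(big(d,"white",(496.5,140.3),37,t)[0])
    cv2.imwrite("pics/wonb_c.png",cv2.resize(d["img"][20:220,220:440],None,fx=2.7,fy=2.7))
E
```

```text
pick stop False z 4.92 width 69.7 t 24.75
place stop True [497.11 142.44  30.78] w 69.5
t 29.0667
(array([497.1, 140.5]), 140.7, 69.6, 0.0202)
(array([496.8, 140.5]), 139.6, 69.3, 0.0192)
```

View pics/wonb_c.png

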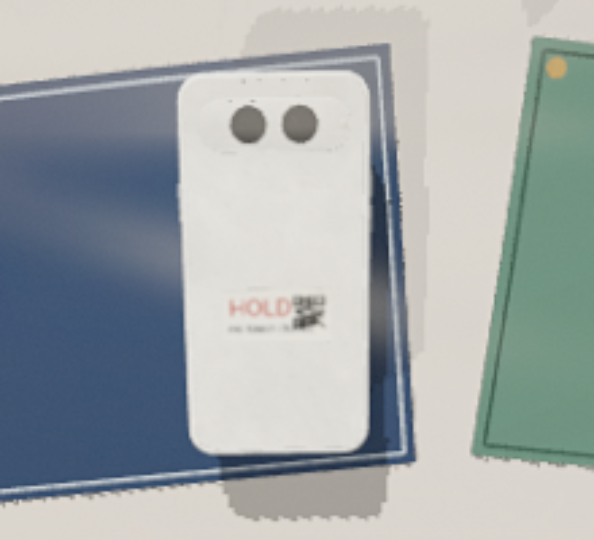

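The white phone sits at (497.0, 140.5) on the box at (496.5, 140.3), so the bias holds. Now the battery, stick and marker.

```bash
python3 - <<'E'
from h import *
w=pick(471.1,-126,-.084,3.5,52)
assert 33<w<41
place(478.9,341.6,.0704,37.2,52)
w=pick(471.7,-181.9,-.238,3.5,34)
assert 14<w<21
place(497.1,142.4,.0203,37.2,32)
w=pick(478.8,-70.9,-.027,5,34)
assert 11<w<19
place(488,242,.0455,5,32)
robot.move_ptp([488-67,242,200],[pi,0,0]); d=shot("wrist","mid")
robot.move_ptp([479-67,341.6,200],[pi,0,0]); d=shot("wrist","fb")
robot.move_ptp([497-67,142.4,200],[pi,0,0]); d=shot("wrist","fw"); print(robot.current_t())
a=[load(n)["img"][20:220,220:420] for n in("mid","fb","fw")]
cv2.imwrite("pics/fin.png",cv2.resize(np.hstack(a),(798,266),interpolation=cv2.INTER_AREA) if 0 else cv2.resize(np.vstack([np.hstack(a[:2]),np.hstack([a[2],a[2]*0])]),(600,600)))
E
```

```text
pick stop False z 3.94 width 37.5 t 32.8917
place stop True [478.83 341.63  37.71] w 37.3
t 37.3333
pick stop True z 2.3 width 17.7 t 41.1
place stop True [496.95 142.41  37.3 ] w 17.7
t 45.0833
pick stop False z 5.51 width 15.6 t 47.6917
place stop True [487.85 242.02   5.27] w 15.9
t 52.0083
53.9833
```

View pics/fin.png

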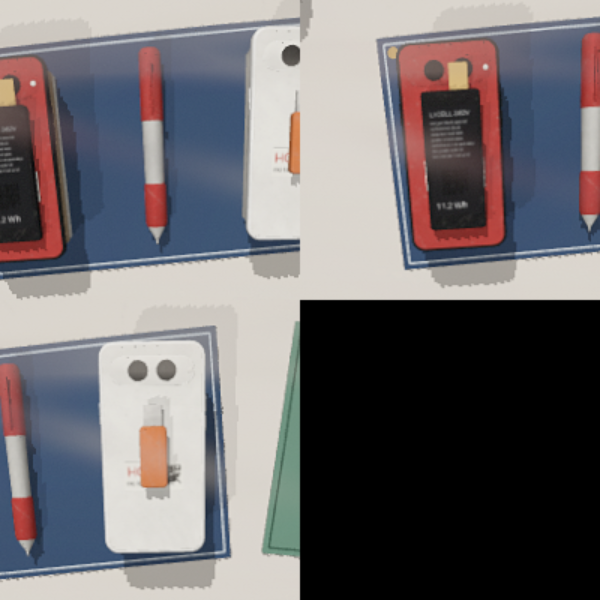

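All five are placed. Marker top is at (150,47) and tip at (157,243). The battery lies centred in the red phone's outline and the stick in the white phone's. A numeric check before handing in.

```bash
python3 - <<'E'
from h import *
d=load("mid"); m=notmat(d,1); n,l,s,c=cv2.connectedComponentsWithStats(m)
for i in range(1,n):
    if 700<s[i,4]<4000: print("marker?",s[i],rect(d,None,(488,240),11,1,(l==i).astype(np.uint8)*255))
d=load("fb"); im=d["img"].astype(int); print("red",big(d,"red",(478,339),36,op=1)[0])
m=((im[...,2]<75)&(im.max(2)<95)).astype(np.uint8)*255; m[222:]=0; m=cv2.morphologyEx(m,cv2.MORPH_OPEN,np.ones((7,7)))
n,l,s,c=cv2.connectedComponentsWithStats(m)
for i in range(1,n):
    if 700<s[i,4]<5000: print("pouch?",s[i],rect(d,None,(478,339),45,1,(l==i).astype(np.uint8)*255))
d=load("fw"); print("stick body",rect(d,"orange",(490,140),45,5),"wphone",big(d,"white",(496,140),37)[0])
E
```

```text
marker? [ 311   50   21  129 1905] (array([490.4, 239.7]), 135.5, 17.6, 0.0462)
red (array([477.9, 339.4]), 133.7, 63.3, 0.0696)
pouch? [ 153    0   66   35 1879] (array([571.6, 465.6]), 61.1, 30.5, 1.5419)
pouch? [301  80  40  35 762] (array([498.6, 340.8]), 37.6, 31.5, -1.5673)
pouch? [ 305  117   39   56 1594] (array([452.6, 337.5]), 53.4, 36.8, 0.0679)Traceback (most recent call last):
  File "<stdin>", line 10, in <module>
  File "h.py", line 36, in rect
    return best[1:]
           ~~~~^^^^
TypeError: 'NoneType' object is not subscriptable
```

```bash
python3 - <<'E'
from h import *
d=load("fw"); im=d["img"].astype(int)
m=((im[...,2]-im[...,0]>60)).astype(np.uint8)*255; m[222:]=0; m[:,:300]=0; m[:,340:]=0; m=cv2.morphologyEx(m,cv2.MORPH_OPEN,np.ones((5,5)))
print("orange",rect(d,None,(490,140),45,1,m)); print("wphone",big(d,"white",(496,140),37)[0])
d=load("fb"); im=d["img"].astype(int); m=((im[...,1]-im[...,0]>35)).astype(np.uint8)*255; m[222:]=0; m[:,:300]=0;m[:,345:]=0; m=cv2.morphologyEx(m,cv2.MORPH_OPEN,np.ones((3,3)))
print("tail",rect(d,None,(525,342),40,1,m))
E
```

```text
orange (array([492.4, 140.1]), 39.1, 17.2, 0.031)
wphone (array([497.1, 140.5]), 140.6, 69.6, 0.021)
tail (array([524. , 336.6]), 16.4, 11.6, 0.0082)
```

The battery and marker are within about 1 mm. The stick is about 2.5 mm off lengthwise, and correcting it is easy.

```bash
python3 - <<'E'
from h import *
w=pick(497,142.4,.0303,39,32,80)
assert 14<w<21
place(494.4,142.4,.0203,38.3,32,110)
robot.move_ptp([497-67,142.4,200],[pi,0,0]); d=shot("wrist","fw2"); im=d["img"].astype(int)
m=((im[...,2]-im[...,0]>60)).astype(np.uint8)*255; m[222:]=0; m[:,:300]=0; m[:,340:]=0; m=cv2.morphologyEx(m,cv2.MORPH_OPEN,np.ones((5,5)))
print("orange",rect(d,None,(490,140),45,1,m)); print("wphone",big(d,"white",(496,140),37)[0],robot.current_t())
cv2.imwrite("pics/fin2.png",d["img"][:225])
E
```

```text
pick stop False z 40.39 width 17.4 t 55.7
place stop True [493.96 142.28  39.12] w 17.3
t 58.3083
orange (array([488.6, 139.7]), 38.6, 16.9, 0.0006)
wphone (array([497. , 140.7]), 140.4, 69.6, 0.0239) 58.875
```

View pics/fin2.png

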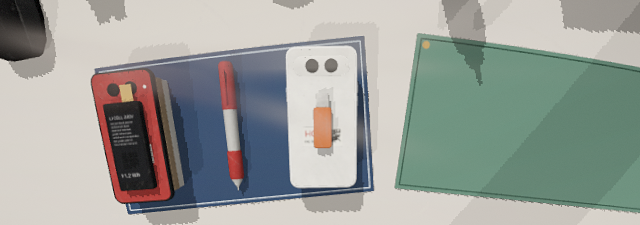

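The stick's centre is now about 1.4 mm lengthwise from the phone's. In the picture the stick is at (322,122), the marker at (230,125) and the battery on the red phone at (130,145), all lying flat.

```bash
python3 -c "
from bench import robot
print(robot.hand_in())"
```

```text
the job is handed in; nothing more can be done
None
```

I handed the job in at about 59 s: both phones are on their boxes with the battery and the USB stick on top, and the marker lies midway between the boxes; by my camera measurements each is within about 2 mm of centre.

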